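Clip down a battery pack's hold-down bar

ROBOT

A 6-joint arm with a two-finger parallel gripper is mounted at the origin on the work surface. World frame = base frame: x ahead of the robot, y to its left, z up, the work surface at z = 0. Lengths are in m, angles in rad, forces in N, time in s.
With the tool pointing down it reaches from about 0.35 to 0.875 m from the base axis. Payload 4.2 kg.
Tool frame: the origin (TCP) lies between the finger pads; the fingertips stand 22 mm ahead of it and the grasp point (between the pads) lies 3 mm ahead of it; z points along the fingers, y is the line along which they close (so a half turn about z gives the same grasp; the last joint's range is limited). The gripper opens to 87 mm and grips with 3 to 60 N. Pads are 19 mm wide; open, the fingers measure 117 mm over their backs; the gripper's body (75 mm by 190 mm) begins 51 mm behind the grasp point.
Start: joints at [-0.875, 0.385, 0.008, 0, -1.194, -0.259], TCP at [0.264, -0.566, 0.245] pointing down, gripper open.
Joint ranges: [-3.14, 3.14], [-1.21, 2.06], [-1.07, 1.41], [-3.16, 2.05], [-2.99, -0.16], [-3.1, 3.1]. Speed limits (rad/s): [2.79, 2.79, 3.14, 3.14, 3.14, 3.14].

INTERFACE

Orientations are given as a rotation vector (axis times angle).
In Python, from cell import r, vision gives the robot as it stands.
- The arm moves only by the tool play_rows, never from a script. Its argument "plan" is a list that holds one entry, the list of rows, each a list of 4 numbers: the shift along the tool's x, y, z in mm, then the turn about the tool's z in rad. A call has 1 to 8 rows; each row shifts and turns the commanded pose from where the row before left it, along the tool's axes as they then stand; what a row does not reach is not made up. A row lasts 1/10 s, in which the tool goes at most 50 mm and 8.59 degrees, less where a joint would pass 70% of its speed; a pose out of reach is approached as far as the arm can. A call is refused whole if a number of a shift passes 50 or a number of a turn 0.15, either way. A call with a gripper value outside its range is refused whole. "gripper" is the closure, from -1 (fully open) to 1 (shut), so that 0 is half open, set as the call begins (left out, the last holds). The fingers move at their own pace and stop on an object; "grip_force" is the grip in N (left out, the last holds). Time passes only in rows, so rows that do not move let the fingers close. It gives the time, the measured TCP pose, the force, the opening and the grip force at its end, in the units of the state.
- r.get_state(): the state, without advancing time (a new reading comes with each control period).
- vision.camera(name): name is "scene" or "top" or "wrist"; returns the picture (480x640x3 uint8, red, green, blue); there is no depth.
- vision.camera_params(name): a dict with "K" (3x3 intrinsics, pixels), "distortion" ([k1, k2, p1, p2, k3] as OpenCV has them; the pictures are not rectified), "position" and "rotation" of the camera in the world; the wrist camera has in their place "tool_from_camera" (4x4, takes a point from camera to tool coordinates, whose origin is the TCP and whose axes are the flange's). Camera axes: x right, y down, z forward; pixel columns grow to the right and rows downward; lengths in m; the calibration is good to about 2 mm. A picture is of the moment at which its call begins: read the wrist's pose just before it. camera_params takes no time and is no camera call.
- r.finish_job(): hands the job in; it is judged then, once.
Trained networks look in the newest picture that a camera, given by its name, has taken for a name from the list of things; names that differ only in an ending like _2 or _b are one class to them, and where a whole thing is asked for, a point or a joint stands for the part that bears it (a point fixed in the world has none). Each returns a list of dicts, best first, with "p" (0 to 1); they miss things now and then, are a little off and sometimes report something else, mostly with a low value. They report only what shows in the picture. A call takes as long as a camera call. They do not tell look-alikes from the thing itself.
- vision.search_frame(target, camera): "position" ([x, y, z] in m, in the coordinates of the camera as it stood for that picture, good to about 4 mm: the middle of the surface that is visible of it).
- vision.masks_of(target, camera): "mask" (480x640 bool, what is visible of it).
The state is a dict: "time": time; "q": joint angles; "joint_vel": joint speeds; "joint_torque": joint torques, N m; "position": TCP position; "ee_rot": TCP orientation; "wrist_force": force on the tool from outside, world axes, zero at the start; "moment": the same for the moment, N m; "gripper_width": finger opening in m; "finger_force": force on a finger pad.
Only numpy, scipy, OpenCV 4.12 (cv2) and the standard library are available. Lean on these libraries where they do the work, as an engineer would, in place of code of your own. Each camera call takes 0.05 s, during which the arm holds its last target. There are 200 camera calls.

TASK

Swing the hinged hold-down bar down onto the blue battery pack so that its fork straddles the upright rod, then pick up the R-clip and push its straight leg through the rod's cross hole, above the bar, until the bow of the clip springs over the rod and sits round it; let go and leave it there. Feel for the hole and do not force anything: press the bar and the clip gently, as too much force bends the rod or hurts the pack. Leave the pliers, the flux tin and the solder spool where they are.

Things in the scene. Friction and masses are not known exactly. Their poses are not given: they have to be found in the camera images.
- tray: Battery tray bolted to the bench, base plate 134 (x) by 300 mm (y). Origin: centre of its underside; z up. It holds a blue-wrapped pack 110 (x) by 200 mm (y), top 79 mm above the bench (a yellow connector on it reaches 91 mm). Rod at the -y end (see rod_axis); at the +y end the bar's hinge between two ears 96 mm high, its axis along x at y = 125 mm, 86 mm up.
- rod_axis (a point): Point on the axis of the rigid upright 20 mm rod, 105 mm above the bench, axes as the tray's. Its dark cross hole runs level along x, 6.6 mm square, mouths chamfered to 8 mm. The rod is screwed up or down to suit the pack: the hole's centre lies up to 8 mm above or below this point, which is not measured; feel for it or look. The rod's yellow top is 16 mm above the hole's centre.
- bar (a joint): Angle of the hold-down bar (rad): 0 down, level on the pack (its stop), larger is raised. Its stiff hinge holds it anywhere; a few newtons at bar_press swing it down. Flat steel, 30 mm wide, 6 mm thick, reaching 273 mm from the hinge to the tray's -y; the end is a fork of two 8 mm tines, 26 mm apart, that straddles the rod. When down its top is 89 mm above the bench.
- bar_press (a point): A place to press the bar down: on the middle of its upper face, 180 mm from the hinge axis. Moves with the bar; z is the face's outward normal.
- clip: R-clip of 5 mm steel wire, 118 mm long, flat on the bench; x along the straight leg to its tip, y from leg to spring arm, z up. Origin on the underside (2.5 mm below the leg's axis), beside the coil. Hold it by the coil: two turns centred at x 0, y 9.5 mm, 24 mm across (y -2.5 to 21.5), 10 mm thick, fingers closing along y. The wavy arm leaves the coil at x 10, y 18.5 and ends flared at x 86 mm.
- clip_seat (a point): Point on the axis of the clip's leg, 58 mm ahead of the coil's centre, in the middle of the arm's bow: it lies on the rod's axis when the clip is fully home. Axes as the clip's.
- clip_tip (a point): Tip of the clip's straight leg, 106 mm ahead of the coil's centre; the end is cut flat, its last 4 mm 4.6 mm thick. Axes as the clip's.
- clip_arm (a joint): How far the clip's spring arm is bent away from the leg (rad): 0 free, about 0.12 as it rides over the rod, about 0.015 when home and hugging the rod. It meets the rod about 30 mm short of home; pushing takes up to about 8 to 14 N, most at 12 to 20 mm short, then it gives way and snaps on; beyond home it stops hard. Let go, the clip sags about 0.15 rad.
- pliers: Combination pliers with black and green grips, 172 mm long along x (jaws to +x), 50 mm wide, 15 mm high; origin under the middle. To be left alone.
- tin: Round dark blue flux tin with a bright lid, 62 mm across, 24 mm high; origin under its centre. To be left alone.
- spool: Grey spool of solder, 54 mm across, 45 mm high, standing; origin under its centre. To be left alone.
Things that resemble listed ones, but are neither listed nor needed, are in the scene too. Several things have the shape of the clip; the one meant has the colours described above.

How it is judged:
On the way:
1. the bar is down on the pack while the clip is still off the rod (value of joint bar below 0.03 rad and horizontal distance between clip_tip and rod_axis above 0.02 m), for 0.2 s.
At the end, for the whole second after the job is handed in: The bar is down on the pack (within 0.03 rad); the released clip rests with its leg through the rod's hole, in line within 0.25 rad, clip_seat within 4 mm of the rod's axis, at the hole's height, its arm sprung over and gripping the rod (bent 0.004 to 0.06 rad) (value of joint bar below 0.03 rad and horizontal distance between clip_seat and rod_axis below 0.004 m and z of clip_seat in the frame of rod_axis between -0.0115 and 0.0115 m and angle between the x axis of clip and the x axis of tray, either way round below 0.25 rad and value of joint clip_arm between 0.004 and 0.06 rad and linear speed of clip below 0.02 m/s); the robot touches nothing.
It fails at once if the clip presses on the rod, bar or tray with more than 30 N (contact force between clip and tray above 30 N).
It fails at once if the fingers press on the bar, rod, pack or tray with more than 60 N (contact force between the fingers and tray above 60 N).
It fails at once if the pliers, the flux tin or the solder spool is moved more than 25 mm (distance of any of pliers, tin, spool from where it was at the start of the episode above 0.025 m).
It also fails if it takes over 72 s, if anything falls off the work surface, if the arm or the gripper's body presses on something with over 40 N, if the wrist force passes 120 N, or if a joint passes its speed limit or range.

## Working session

There is one attempt and no reset: what is moved stays moved. The work goes in short steps, Python scripts to look and compute and a tool call to move; the robot and the scene stay as the last step left them, time stands still between calls to the robot, and variables do not carry over. Pictures are saved under pics/ and viewed, at most 13 in all, crops included, and the job is handed in when it is done.

Besides the shell and the picture viewer there is one more tool, called after "Call:" as a command line: name --argument value ..., lists and objects as JSON in quotes. play_rows: Moves the arm, as the interface text tells. Its arguments: {"type":"object","properties":{"plan":{"type":"array","items":{"type":"array","items":{"type":"array","items":{"type":"number"}}}},"gripper":{"type":"number"},"grip_force":{"type":"number"}},"required":["plan"]}

```bash
mkdir -p pics; ls
cat > h.py <<'E'
from cell import r, vision
import numpy as np, cv2
from scipy.spatial.transform import Rotation as R
def cam(name):
    p=vision.camera_params(name); K=np.array(p["K"]);D=np.array(p["distortion"],float)
    if name=="wrist":
        s=r.get_state();T=np.eye(4);T[:3,:3]=R.from_rotvec(s["ee_rot"]).as_matrix();T[:3,3]=s["position"]
        M=T@np.array(p["tool_from_camera"]);return K,D,M[:3,:3],M[:3,3]
    return K,D,np.array(p["rotation"]),np.array(p["position"])
def snap(name,f=None):
    c=cam(name);im=vision.camera(name)
    if f: cv2.imwrite("pics/"+f,im[:,:,::-1])
    return im,c
def ray(c,uv):
    n=cv2.undistortPoints(np.array(uv,float).reshape(-1,1,2),c[0],c[1]).reshape(-1,2)
    d=np.c_[n,np.ones(len(n))]@c[2].T;return d
def onz(c,uv,z):
    d=ray(c,uv);return c[3]+d*((z-c[3][2])/d[:,2])[:,None]
def proj(c,P):
    P=np.atleast_2d(P)-c[3];return cv2.projectPoints((P@c[2]).reshape(-1,1,3),np.zeros(3),np.zeros(3),c[0],c[1])[0].reshape(-1,2)
def st():
    s=r.get_state();print("t",s["time"],"p",np.round(s["position"],4),"rot",np.round(s["ee_rot"],4),"F",np.round(s["wrist_force"],1),"w",s["gripper_width"],"ff",s["finger_force"])
E
python3 - <<'E'
from h import *
st()
for n in("scene","top"):
    im,c=snap(n,n+"0.png")
    print(n,np.round(c[3],3),np.round(c[2],2).tolist())
    for t in("tray","bar","clip","pliers","tin","spool"):
        for d in vision.search_frame(t,n)[:4]:
            print(n,t,round(d["p"],2),np.round(c[2]@np.array(d["position"])+c[3],3))
E
```

```text
pics
t 0.0 p [ 0.2642 -0.5658  0.2435] rot [ 0.6803 -3.0665 -0.0033] F [ 0.8  0.5 -0.1] w 0.0872301804358546 ff 0.0
scene [ 1.206 -0.657  0.743] [-2.12, -0.86, 0.42]
scene tray 0.95 [ 1.434 -0.429  0.971]
scene bar 0.69 [ 1.468 -0.396  1.005]
scene clip 0.81 [2.017 0.153 1.553]
scene clip 0.72 [ 1.735 -0.129  1.271]
scene clip 0.56 [2.323 0.46  1.86 ]
scene pliers 0.67 [1.967 0.103 1.503]
scene tin 0.89 [2.07  0.207 1.607]
scene spool 0.93 [ 1.317 -0.547  0.854]
top [ 0.429 -0.076  1.327] [-2.16, 2.1, -0.19]
top tray 0.63 [0.832 0.327 1.729]
top bar 0.76 [0.84  0.334 1.737]
top clip 0.76 [-0.258 -0.763  0.64 ]
top clip 0.59 [-0.302 -0.807  0.596]
top clip 0.59 [-0.236 -0.741  0.661]
top pliers 0.82 [ 0.377 -0.128  1.275]
top tin 0.92 [ 0.111 -0.394  1.008]
top spool 0.89 [-0.006 -0.511  0.891]
```

Camera rotation is a rotation vector; fix that.

```bash
sed -i 's/return K,D,np.array(p\["rotation"\]),/return K,D,(lambda q: R.from_rotvec(q).as_matrix() if q.shape==(3,) else q)(np.array(p["rotation"])),/' h.py
python3 - <<'E'
from h import *
for n in("scene","top"):
    im,c=snap(n)
    for t in("tray","bar","clip","pliers","tin","spool"):
        for d in vision.search_frame(t,n)[:4]:
            P=c[2]@np.array(d["position"])+c[3]
            print(n,t,round(d["p"],2),np.round(P,3),np.round(proj(c,P)[0]))
E
```

```text
scene tray 0.85 [0.64  0.152 0.066] [379. 206.]
scene tray 0.15 [ 0.591 -0.395  0.002] [193. 332.]
scene bar 0.83 [0.626 0.191 0.163] [387. 166.]
scene clip 0.59 [ 0.464 -0.49   0.001] [121. 324.]
scene clip 0.56 [ 0.576 -0.402  0.002] [186. 330.]
scene clip 0.52 [ 0.66  -0.286  0.007] [254. 319.]
scene pliers 0.86 [ 0.53  -0.137  0.013] [267. 255.]
scene pliers 0.64 [ 0.593 -0.396  0.003] [193. 332.]
scene tin 0.93 [ 0.508 -0.285  0.023] [211. 279.]
scene spool 0.74 [ 0.779 -0.067  0.047] [366. 281.]
top tray 0.98 [0.603 0.178 0.081] [200. 257.]
top bar 0.65 [0.611 0.203 0.158] [179. 247.]
top clip 0.86 [ 0.573 -0.397  0.007] [472. 283.]
top clip 0.69 [ 0.459 -0.484  0.002] [513. 337.]
top clip 0.62 [ 0.654 -0.287  0.001] [421. 245.]
top pliers 0.75 [ 0.519 -0.129  0.015] [348. 305.]
top tin 0.67 [ 0.497 -0.277  0.025] [418. 317.]
top spool 0.56 [ 0.763 -0.055  0.049] [316. 188.]
```

View pics/top0.png

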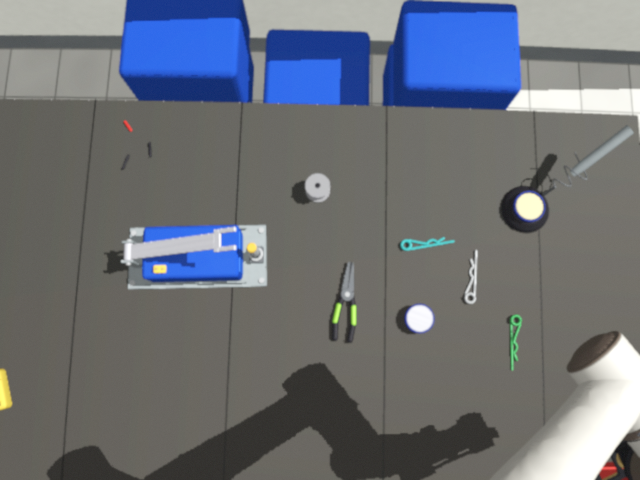

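View pics/scene0.png

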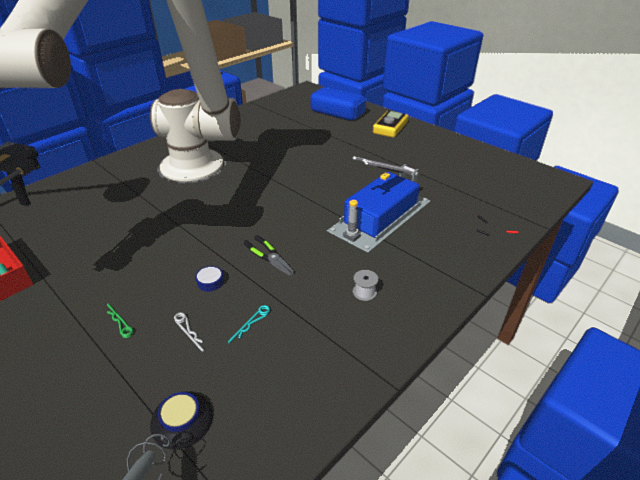

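The top view shows the tray with corners at about (128,227), (266,225), (267,288) and (128,290). The yellow rod top is at (253,248), the hinge at (130,250), and the raised bar's fork at about (235,238). The steel clip is the middle one, with its coil at (470,298) and tip at (476,250). The cyan and green ones are decoys. Next I'll compute the geometry.

Run:
```python
from h import *
from scipy.optimize import minimize
im,c=snap("top"); cs=cam("scene")
cor=onz(c,[(128.5,227),(266,225),(267,288),(128.5,290)],.004);print("corners",np.round(cor,3).tolist(), "ctr",cor.mean(0))
print("rodtop",onz(c,[(252.5,248)],.121), "scene",onz(cs,[(353,202)],.121))
print("clip",onz(c,[(470,298),(476,250)],.005))
vision.camera("scene");m=vision.masks_of("bar","scene")[0]["mask"];
mt=None;vision.camera("top");mt=vision.masks_of("bar","top")[0]["mask"]
ctr=cor.mean(0)
ax=(cor[0]+cor[3]-cor[1]-cor[2]);yaw=np.arctan2(ax[1],ax[0])-np.pi/2;print("yaw",yaw)
def T(p,ctr=ctr):
    cy,sy=np.cos(yaw),np.sin(yaw);p=np.atleast_2d(p);return np.c_[ctr[0]+cy*p[:,0]-sy*p[:,1],ctr[1]+sy*p[:,0]+cy*p[:,1],p[:,2]]
def iou(a,c,m):
    l=np.array([(x,s,h) for s in(0,.273) for x in(-.015,.015) for h in(-.003,.003)])
    p=np.c_[l[:,0],.125-l[:,1]*np.cos(a)-l[:,2]*np.sin(a)*-1*-1,.086+l[:,1]*np.sin(a)+l[:,2]*np.cos(a)]
    q=cv2.convexHull(proj(c,T(p)).astype(np.float32)).astype(int);k=np.zeros((480,640),np.uint8);cv2.fillConvexPoly(k,q,1);k=k>0
    return (k&m).sum()/(k|m).sum()
for a in np.arange(.1,1.3,.1):print(round(a,2),round(iou(a,cs,m),2),round(iou(a,c,mt),2))
```

```text
corners [[0.677, 0.356, 0.004], [0.689, 0.053, 0.004], [0.551, 0.045, 0.004], [0.539, 0.345, 0.004]] ctr [0.61405535 0.1994102  0.004     ]
rodtop [[0.61912813 0.06618194 0.121     ]] scene [[0.63045088 0.05708992 0.121     ]]
clip [[ 0.54049549 -0.39225877  0.005     ]
 [ 0.64546561 -0.40698009  0.005     ]]
yaw 0.041358024211250344
0.1 0.06 0.46
0.2 0.08 0.51
0.3 0.11 0.58
0.4 0.21 0.67
0.5 0.63 0.74
0.6 0.08 0.77
0.7 0.08 0.6
0.8 0.05 0.42
0.9 0.05 0.29
1.0 0.04 0.18
1.1 0.04 0.1
1.2 0.03 0.06
```

Bar is at about 0.5 rad and the tray yaw is about 0.04. I'll align the tool with the tray and move above the bar's press point with the fingers closed.

Call:
play_rows --plan '[[[0, 0, -20, 0.132], [0, 0, -20, 0.132], [0, 0, -15, 0.132], [-21, 40, 0, 0], [-21, 40, 0, 0], [-21, 40, 0, 0], [-21, 40, 0, 0], [-21, 40, 0, 0]]]' --gripper 1 --grip_force 20

```text
time: 2.45
position: [0.3616, -0.3606, 0.2998]
ee_rot: [-0.064, 3.14, -0.001]
wrist_force: [1.3, -0.7, -0.2]
gripper_width: 0.0312
finger_force: 0.0
```

Call:
play_rows --plan '[[[-21, 40, 0, 0], [-21, 40, 0, 0], [-21, 40, 0, 0], [-21, 40, 0, 0], [-21, 40, 0, 0], [-21, 40, 0, 0], [-21, 40, 0, 0], [-21, 40, 0, 0]]]'

```text
time: 3.25
position: [0.5164, -0.0337, 0.3]
ee_rot: [-0.065, 3.14, 0.0]
wrist_force: [0.7, -0.4, -0.0]
gripper_width: 0.0005
finger_force: 0.0
```

```bash
cat >> h.py <<'E'
def togo(P,yaw=None):
    """mm in tool axes (after turning) to TCP target P; yaw= world angle of tool y minus 90deg"""
    s=r.get_state();M=R.from_rotvec(s["ee_rot"]).as_matrix()
    cur=np.arctan2(M[1,1],M[0,1])-np.pi/2
    turn=0 if yaw is None else -(yaw-cur)
    M2=M@R.from_rotvec([0,0,turn]).as_matrix()
    print("yaw",round(cur,3),"turn",round(turn,3),"shift mm",np.round(M2.T@(np.array(P)-s["position"])*1000,1))
E
python3 - <<'E'
from h import *
st();togo([.615,.166,.24],.041)
im,c=snap("wrist","w1.png")
E
```

```text
t 3.25 p [ 0.5164 -0.0337  0.3   ] rot [-6.47e-02  3.14e+00  1.00e-04] F [ 0.7 -0.4 -0. ] w 0.0004884436396592545 ff 0.0
yaw 0.041 turn 0.0 shift mm [-106.6  195.5   60.1]
```

View pics/w1.png

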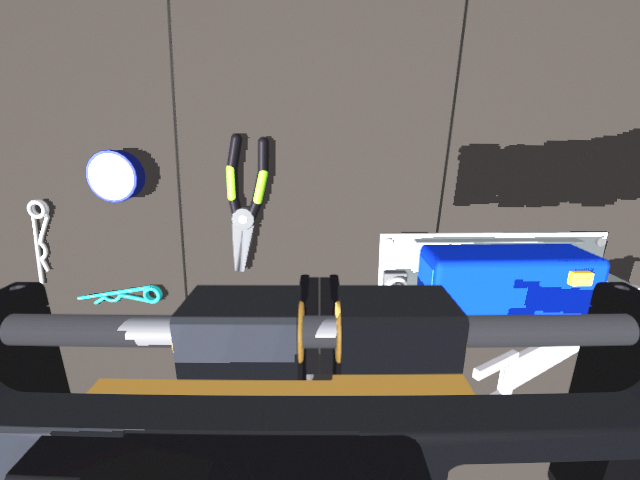

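The wrist view shows the steel clip at left (38,210 to 40,280), with the tray at lower right and the bar partly hidden by the gripper. I'll move over the press point.

Call:
play_rows --plan '[[[-21, 38, 0, 0], [-21, 38, 0, 0], [-21, 38, 0, 0], [-22, 38, 0, 0], [-22, 32, 20, 0], [0, 0, 40, 0], [0, 0, 30, 0], [0, 0, 0, 0]]]'

```text
time: 4.1
position: [0.6128, 0.152, 0.2043]
ee_rot: [0.064, -3.131, 0.006]
wrist_force: [-0.5, 0.0, -0.2]
gripper_width: 0.0008
finger_force: 0.0
```

Call:
play_rows --plan '[[[0, 0, 15, 0], [0, 0, 12, 0], [0, 0, 12, 0], [0, 0, 12, 0], [0, 0, 12, 0]]]'

```text
time: 4.6
position: [0.6156, 0.1525, 0.1463]
ee_rot: [-0.064, 3.14, 0.0]
wrist_force: [0.2, -0.0, 0.5]
gripper_width: 0.0003
finger_force: 0.4
```

Call:
play_rows --plan '[[[0, 0, 8, 0], [0, 0, 8, 0], [0, 0, 5, 0], [0, 0, 3, 0], [0, 0, 0, 0]]]'

```text
time: 5.1
position: [0.6152, 0.1526, 0.1221]
ee_rot: [0.064, -3.14, 0.0]
wrist_force: [0.4, -0.1, -0.4]
gripper_width: 0.0008
finger_force: 0.0
```

Run:
```python
from h import *
st()
im,c=snap("scene")
cv2.imwrite("pics/s2.png",cv2.resize(im[100:270,300:470],None,fx=3.5,fy=3.5,interpolation=cv2.INTER_CUBIC)[:,:,::-1])
```

```text
t 5.1 p [0.6152 0.1526 0.1221] rot [ 6.4000e-02 -3.1403e+00  2.0000e-04] F [ 0.4 -0.1 -0.4] w 0.0007792545342017031 ff 0.0
```

View pics/s2.png

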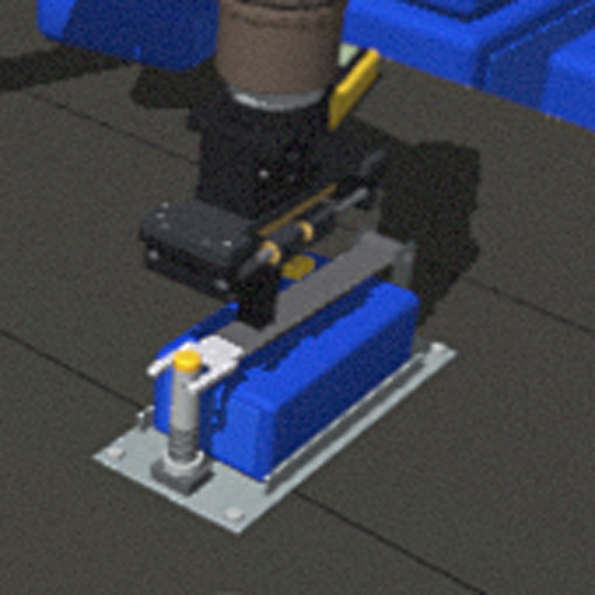

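The crop shows the bar nearly down and the fork straddling the rod. Its yellow top is at crop (187,360). I'll press the last few mm gently.

Call:
play_rows --plan '[[[0, 0, 3, 0], [0, 0, 3, 0], [0, 0, 2, 0], [0, 0, 1, 0], [0, 0, 0, 0]]]'

```text
time: 5.65
position: [0.6152, 0.1526, 0.1133]
ee_rot: [0.064, -3.14, 0.0]
wrist_force: [0.2, -0.5, 0.3]
gripper_width: 0.0007
finger_force: 0.0
```

Call:
play_rows --plan '[[[0, 0, 1, 0], [0, 0, 1, 0], [0, 0, 1, 0], [0, 0, 0, 0]]]'

```text
time: 6.05
position: [0.6153, 0.1526, 0.1114]
ee_rot: [-0.065, 3.141, -0.0]
wrist_force: [-2.3, 0.0, 5.1]
gripper_width: 0.0004
finger_force: 2.3
```

Call:
play_rows --plan '[[[0, 0, 1, 0], [0, 0, 1, 0], [0, 0, 0, 0]]]'

```text
time: 6.35
position: [0.6153, 0.1526, 0.1114]
ee_rot: [-0.066, 3.14, -0.001]
wrist_force: [-5.4, -0.1, 12.9]
gripper_width: 0.0006
finger_force: 6.2
```

Bar is at its stop. I'll retract and set up a wrist view of the rod.

Call:
play_rows --plan '[[[0, 0, -40, 0], [0, 0, -40, 0], [-20, -25, -40, 0], [-20, -35, 0, 0], [-20, -35, 0, 0], [-20, 0, 0, 0], [0, 0, 0, 0]]]' --gripper -1

```text
time: 7.05
position: [0.7001, 0.0603, 0.2262]
ee_rot: [0.06, -3.141, 0.0]
wrist_force: [0.0, -0.0, -0.5]
gripper_width: 0.0486
finger_force: 0.0
```

Run:
```python
from h import *
st();print(np.round(vision.camera_params("wrist")["tool_from_camera"],3).tolist())
c=cam("wrist")
for z in(.11,.12,.13):print(proj(c,[.6195,.066,z]))
im,c=snap("wrist","w2.png");cv2.imwrite("pics/w2c.png",im)
```

```text
t 7.05 p [0.7001 0.0603 0.2262] rot [ 0.0602 -3.1406  0.    ] F [ 0.  -0.  -0.5] w 0.04856230212379814 ff 0.0
[[-0.0, -0.961, -0.275, 0.075], [1.0, -0.001, 0.001, 0.001], [-0.001, -0.275, 0.961, -0.14], [0.0, 0.0, 0.0, 1.0]]
[[330.49652985 130.36762952]]
[[330.982337   130.02521863]]
[[331.50955127 129.65364407]]
```

View pics/w2.png

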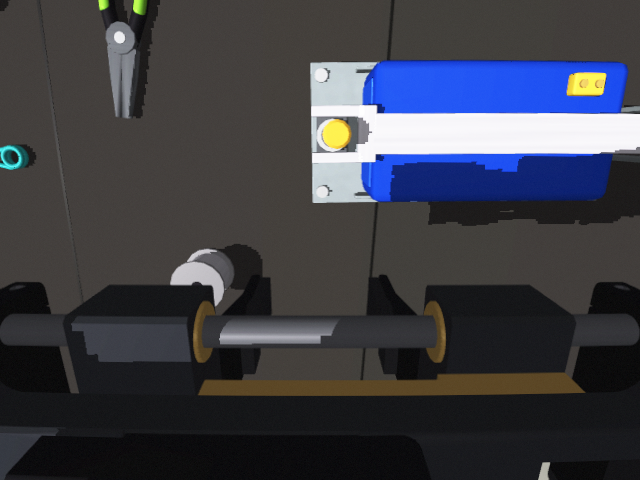

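The wrist view shows the bar down, the rod's yellow top at (336,134) in the fork, and the camera almost above it. I'll triangulate the cap from several poses, then feel its top with closed fingers to get the hole height.

```bash
cat >> h.py <<'E'
import json,os
def cap():
    """yellow cap centroid ray from the wrist camera, appended to rays.json; prints triangulation"""
    im,c=snap("wrist");h=cv2.cvtColor(im,cv2.COLOR_RGB2HSV)
    m=((h[:,:,0]>18)&(h[:,:,0]<34)&(h[:,:,1]>170)&(h[:,:,2]>150)).astype(np.uint8)
    n,l,s,ce=cv2.connectedComponentsWithStats(m);g=proj(c,[.619,.065,.121])[0]
    k=min((i for i in range(1,n) if s[i,4]>60),key=lambda i:np.hypot(*(ce[i]-g)));print("uv",ce[k],"area",s[k],"guess",g)
    L=json.load(open("rays.json")) if os.path.exists("rays.json") else []
    L.append([c[3].tolist(),ray(c,[ce[k]])[0].tolist()]);json.dump(L,open("rays.json","w"))
    for z in(.113,.121,.129):print(z,np.round(onz(c,[ce[k]],z),4))
    if len(L)>1:
        A=0;b=0
        for o,d in L:
            d=np.array(d)/np.linalg.norm(d);Q=np.eye(3)-np.outer(d,d);A=A+Q;b=b+Q@np.array(o)
        print("tri",np.linalg.solve(A,b))
E
python3 -c "
from h import *
cap();print('q',np.round(r.get_state()['q'],2))"
```

```text
uv [336.3003413  135.59726962] area [324 121  26  29 586] guess [328.44232621 131.21648677]
0.113 [[0.6215 0.0708 0.113 ]]
0.121 [[0.6216 0.0704 0.121 ]]
0.129 [[0.6217 0.07   0.129 ]]
q [ 0.32  0.53  0.2  -0.   -1.24 -1.85]
```

Call:
play_rows --plan '[[[30, 40, 0, 0], [30, 40, 0, 0], [0, 0, 0, 0], [0, 0, 0, 0]]]' --gripper 1

```text
time: 7.55
position: [0.6341, 0.1408, 0.2284]
ee_rot: [-0.07, 3.14, 0.0]
wrist_force: [0.2, -0.3, -0.3]
gripper_width: 0.0405
finger_force: 0.0
```

```bash
python3 -c "
from h import *
cap()"
```

```text
uv [234.06024096 216.25301205] area [225 207  14  22  83] guess [213.56642485 220.00322838]
0.113 [[0.6174 0.078  0.113 ]]
0.121 [[0.6156 0.0799 0.121 ]]
0.129 [[0.6138 0.0817 0.129 ]]
tri [0.62184817 0.07231201 0.09102319]
```

Call:
play_rows --plan '[[[0, -45, 0, 0], [0, -45, 0, 0], [0, -45, 0, 0], [0, -25, 0, 0], [0, 0, 0, 0], [0, 0, 0, 0]]]'

```text
time: 8.2
position: [0.6421, -0.0221, 0.2274]
ee_rot: [0.06, -3.141, -0.0]
wrist_force: [0.8, -0.1, 0.4]
gripper_width: 0.0007
finger_force: 0.0
```

```bash
python3 -c "
from h import *
cap();togo([.618,.064,.16])"
```

```text
uv [441.68634686 218.39483395] area [429 206  27  26 542] guess [440.50985182 218.54656205]
0.113 [[0.6205 0.0688 0.113 ]]
0.121 [[0.6189 0.0658 0.121 ]]
0.129 [[0.6172 0.0629 0.129 ]]
tri [0.62190497 0.07327175 0.09830665]
yaw 0.04 turn 0 shift mm [20.7 86.1 67.4]
```

Call:
play_rows --plan '[[[9, 45, 0, 0], [8, 46, 0, 0], [0, 0, 40, 0], [0, 0, 25, 0], [0, 0, 5, 0], [0, 0, 5, 0], [0, 0, 0, 0]]]'

```text
time: 8.95
position: [0.6219, 0.0697, 0.1532]
ee_rot: [-0.065, 3.14, 0.0]
wrist_force: [-0.1, -1.2, -0.2]
gripper_width: 0.0004
finger_force: 0.0
```

Call:
play_rows --plan '[[[0, 0, 3, 0], [0, 0, 2, 0], [0, 0, 2, 0], [0, 0, 0, 0]]]'

```text
time: 9.35
position: [0.6213, 0.0692, 0.1456]
ee_rot: [-0.064, 3.141, 0.0]
wrist_force: [-0.4, 0.5, -0.2]
gripper_width: 0.0004
finger_force: 0.0
```

Call:
play_rows --plan '[[[0, 0, 2, 0], [0, 0, 1.5, 0], [0, 0, 1.5, 0], [0, 0, 0, 0]]]'

```text
time: 9.75
position: [0.6212, 0.0694, 0.1403]
ee_rot: [0.064, -3.14, 0.0]
wrist_force: [0.6, 1.1, 0.0]
gripper_width: 0.0006
finger_force: 0.0
```

Call:
play_rows --plan '[[[0, 0, 1.5, 0], [0, 0, 1.5, 0], [0, 0, 1, 0], [0, 0, 0, 0]]]'

```text
time: 10.15
position: [0.6213, 0.0694, 0.1366]
ee_rot: [-0.064, 3.141, -0.0]
wrist_force: [0.2, -0.5, -0.8]
gripper_width: 0.0003
finger_force: 0.0
```

Call:
play_rows --plan '[[[0, 0, 1, 0], [0, 0, 1, 0], [0, 0, 0.5, 0], [0, 0, 0, 0]]]'

```text
time: 10.55
position: [0.6214, 0.0694, 0.1364]
ee_rot: [-0.065, 3.14, -0.0]
wrist_force: [-3.6, 0.2, 9.0]
gripper_width: 0.0006
finger_force: 4.7
```

Call:
play_rows --plan '[[[0, 0, 0.5, 0], [0, 0, 0.5, 0], [0, 0, 0, 0]]]'

```text
time: 10.85
position: [0.6214, 0.0694, 0.1363]
ee_rot: [-0.066, 3.139, -0.001]
wrist_force: [-5.4, 0.0, 12.2]
gripper_width: 0.0002
finger_force: 6.6
```

Rod top contact came at TCP z 0.1364. The bar, whose top is at 0.089, touched at TCP 0.1114. That puts the rod top at about 0.114 and the hole at about 0.098. Next I'll go above the clip, turning half round so the camera looks along the leg.

Call:
play_rows --plan '[[[0, 0, -40, 0], [0, 0, -40, 0], [14, -44, 0, 0], [14, -45, 0, 0], [14, -45, 0, 0], [14, -45, 0, 0], [14, -45, 0, 0], [14, -45, 0, 0]]]' --gripper -1

```text
time: 11.65
position: [0.5476, -0.2044, 0.2132]
ee_rot: [-0.065, 3.14, -0.0]
wrist_force: [0.2, -0.4, -0.5]
gripper_width: 0.0564
finger_force: 0.0
```

Call:
play_rows --plan '[[[5, -45, 0, 0], [5, -45, 0, 0], [5, -45, 0, 0], [5, -45, 0, 0], [0, -20, 0, -0.15], [0, 0, 0, -0.15], [0, 0, 0, -0.15], [0, 0, 0, -0.15]]]'

```text
time: 12.45
position: [0.5362, -0.4039, 0.2125]
ee_rot: [0.997, -2.979, -0.001]
wrist_force: [0.5, -0.0, 0.2]
gripper_width: 0.0869
finger_force: 0.0
```

Call:
play_rows --plan '[[[0, 0, 0, -0.15], [0, 0, 0, -0.15], [0, 0, 0, -0.15], [0, 0, 0, -0.15], [0, 0, 0, -0.15], [0, 0, 0, -0.15], [0, 0, 0, -0.15], [0, 0, 0, -0.15]]]'

```text
time: 13.25
position: [0.5365, -0.4034, 0.2128]
ee_rot: [-2.506, 1.895, 0.0]
wrist_force: [-0.1, -0.8, 0.4]
gripper_width: 0.0872
finger_force: 0.0
```

Call:
play_rows --plan '[[[0, 0, 0, -0.15], [0, 0, 0, -0.15], [0, 0, 0, -0.15], [0, 0, 0, -0.15], [0, 0, 0, -0.15], [0, 0, 0, -0.15], [0, 0, 0, -0.15], [0, 0, 0, -0.15]]]'

```text
time: 14.05
position: [0.5365, -0.4034, 0.2128]
ee_rot: [-3.138, 0.149, 0.0]
wrist_force: [-0.2, 1.3, 0.3]
gripper_width: 0.0871
finger_force: 0.0
```

Run:
```python
from h import *
st();togo([.5405,-.392,.19],np.pi-.05);c=cam("wrist");print(proj(c,[[.5405,-.392,.005],[.6455,-.407,.003]]))
im,c=snap("wrist","w3.png")
```

```text
t 14.05 p [ 0.5365 -0.4034  0.2128] rot [-3.1379e+00  1.4860e-01  3.0000e-04] F [-0.2  1.3  0.3] w 0.0871082517955442 ff 0.0
yaw -3.236 turn -6.328 shift mm [  3.4 -11.6  22.8]
[[308.373174   213.94761217]
 [312.89309311 102.05419036]]
```

View pics/w3.png

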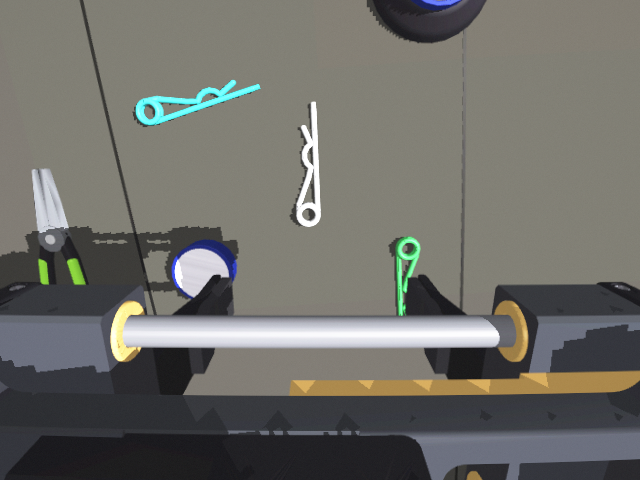

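The view shows the steel clip with its coil at (308,214), leg up to (314,103), and arm on the left. The green decoy lies beside at (405,250). I'll measure the leg line and coil by thresholding.

```bash
cat >> h.py <<'E'
def clipmeas(f=None):
    im,c=snap("wrist",f);h=cv2.cvtColor(im,cv2.COLOR_RGB2HSV)
    m=((h[:,:,2]>150)&(h[:,:,1]<50)).astype(np.uint8);m[285:]=0
    n,l,s,ce=cv2.connectedComponentsWithStats(m)
    g=proj(c,[.57,-.396,.0025])[0]
    k=min((i for i in range(1,n) if s[i,4]>150),key=lambda i:np.hypot(*(ce[i]-g)))
    v,u=np.nonzero(l==k);P=onz(c,np.c_[u,v],.0025)
    rows=[(v0,u[v==v0]) for v0 in range(v.min(),v.max()+1)]
    # leg: rightmost run centre per row, upper 80 %
    e=[(x.max()-2,y) for y,x in rows if y<v.min()+.75*(v.max()-v.min())]
    w=[x.max()-x.min() for y,x in rows[3:10]];e=[(a+2-np.median(w)/2,b) for a,b in e]
    Q=onz(c,e,.0025)[3:];vx,vy,x0,y0=cv2.fitLine(Q[:,:2].astype(np.float32),cv2.DIST_HUBER,0,.001,.001).ravel()
    yaw=np.arctan2(vy,vx) if vx>0 else np.arctan2(-vy,-vx)
    d=np.array([np.cos(yaw),np.sin(yaw)]);nrm=np.array([-d[1],d[0]]);t=P[:,:2]@d
    tip=t.max();lo=t.min();off=np.array([x0,y0])@nrm
    print("bbox",s[k],"len",tip-lo,"yaw",yaw,"coilctr by tip",d*(tip-.106)+nrm*(off+.0095),"by back",d*(lo+.012)+nrm*(off+.0095))
    B=P[P[:,:2]@d<lo+.024][:,:2]@nrm;print("coil y range rel leg",B.min()-off,B.max()-off)
E
python3 -c "
from h import *
clipmeas();togo([.5405,-.392,.19],-np.pi-.05)"
```

```text
bbox [ 296  101   25  126 1470] len 0.11988407586250549 yaw -0.056531515 coilctr by tip [ 0.54111556 -0.39170691] by back [ 0.5392345  -0.39160046]
coil y range rel leg -0.0028214674849776356 0.021885570899361106
yaw -3.243 turn -0.051 shift mm [  3.5 -11.6  22.8]
```

Call:
play_rows --plan '[[[3.5, -11.5, 20, -0.04], [0, 0, 40, 0], [0, 0, 40, 0], [0, 0, 30, 0], [0, 0, 20, 0], [0, 0, 10, 0], [0, 0, 0, 0], [0, 0, 0, 0]]]' --gripper -0.2

```text
time: 14.95
position: [0.5419, -0.3928, 0.0541]
ee_rot: [3.139, -0.097, 0.003]
wrist_force: [1.2, -0.4, 1.3]
gripper_width: 0.0526
finger_force: 0.0
```

```bash
python3 -c "
from h import *
clipmeas();st();togo([.5402,-.3917,.0238],-np.pi-.0565)"
```

```text
bbox [ 298   79   44  206 3898] len 0.11109383695461106 yaw -0.05869578 coilctr by tip [ 0.54107843 -0.39171235] by back [ 0.5479727  -0.39211748]
coil y range rel leg -0.002816791801782681 0.021535270215030544
t 15.0 p [ 0.5422 -0.3929  0.0547] rot [ 3.1387 -0.0962  0.0041] F [-0.2  1.  -0.3] w 0.05224389132024804 ff 0.0
yaw -3.203 turn -0.005 shift mm [-2.1 -1.1 30.8]
```

Call:
play_rows --plan '[[[-1.2, -1.1, 12, -0.003], [0, 0, 12, 0], [0, 0, 6, 0], [0, 0, 0, 0]]]'

```text
time: 15.4
position: [0.5398, -0.391, 0.0227]
ee_rot: [-3.14, 0.09, 0.001]
wrist_force: [0.3, 0.4, 0.3]
gripper_width: 0.0522
finger_force: 0.0
```

Call:
play_rows --plan '[[[0, 0, 0, 0], [0, 0, 0, 0], [0, 0, 0, 0], [0, 0, 0, 0], [0, 0, 0, 0], [0, 0, 0, 0]]]' --gripper 1 --grip_force 40

```text
time: 16.0
position: [0.54, -0.3912, 0.023]
ee_rot: [-3.14, 0.091, 0.0]
wrist_force: [-0.3, 0.7, -0.7]
gripper_width: 0.0231
finger_force: 40.0
```

Gripped (width 23 mm). I'll lift and carry it to a staging pose on the -x side of the rod.

Call:
play_rows --plan '[[[0, 0, -30, 0], [0, 0, -45, 0], [0, -5, -45, 0], [-3, -40, -20, -0.05], [-3, -45, 0, -0.048], [-3, -45, 0, 0], [-3, -45, 0, 0], [-3, -45, 0, 0]]]'

```text
time: 16.8
position: [0.522, -0.1649, 0.1632]
ee_rot: [-3.141, -0.063, -0.0]
wrist_force: [0.5, -0.4, -0.5]
gripper_width: 0.0228
finger_force: 40.0
```

Call:
play_rows --plan '[[[-3, -45, 0, 0], [-3, -45, 0, 0], [-3, -45, 0, 0], [-3, -45, 0, 0], [-3, -35, 0, 0], [-2, -20, 0, 0], [0, 0, 0, 0], [0, 0, 0, 0]]]'

```text
time: 17.6
position: [0.4959, 0.0677, 0.1631]
ee_rot: [3.141, 0.065, -0.0]
wrist_force: [0.6, -0.6, -2.0]
gripper_width: 0.0229
finger_force: 40.0
```

Run:
```python
from h import *
st();togo([.4893,.0745,.1185],-np.pi+.041)
im,c=snap("wrist","w4.png")
print(proj(c,[[.6216,.0704,.114]]))
```

```text
t 17.6 p [0.4959 0.0677 0.1631] rot [ 3.1408e+00  6.4600e-02 -4.0000e-04] F [ 0.6 -0.6 -2. ] w 0.02292347438767582 ff 39.994277749210596
yaw -3.1 turn 0.0 shift mm [-6.3 -7.1 44.6]
[[325.67181567  32.17973635]]
```

View pics/w4.png

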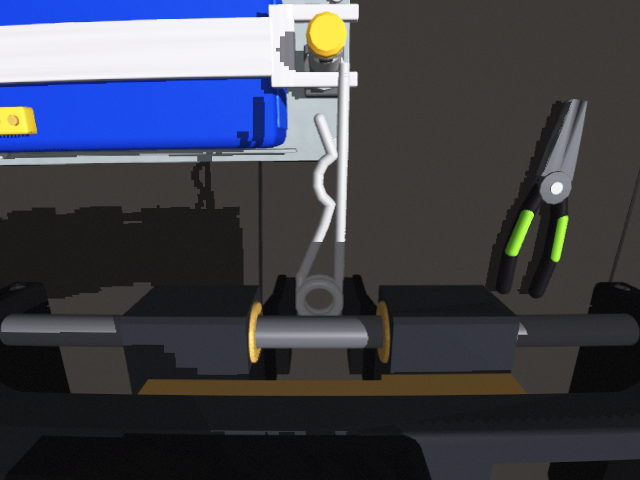

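The view shows the clip held straight, with its leg running up to the tip at (345,62). The rod cap is at (326,34) and the arm is on the pack side. I'll measure the leg line and cap centre.

```bash
cat >> h.py <<'E'
def fit(hz=.098,legz=.0205,f=None):
    """leg line & tip in world at leg height vs rod cap centre (z=hz+.016); prints offsets in tool axes"""
    im,c=snap("wrist",f);s=r.get_state();M=R.from_rotvec(s["ee_rot"]).as_matrix();p=np.array(s["position"]);zl=p[2]-legz
    h=cv2.cvtColor(im,cv2.COLOR_RGB2HSV)
    y=((h[:,:,0]>18)&(h[:,:,0]<34)&(h[:,:,1]>150)&(h[:,:,2]>150)).astype(np.uint8)
    n,l,S,ce=cv2.connectedComponentsWithStats(y);g=proj(c,[.6215,.070,hz+.016])[0]
    k=min((i for i in range(1,n) if S[i,4]>200),key=lambda i:np.hypot(*(ce[i]-g)))
    vy,ux=np.nonzero(l==k);rod=onz(c,[ce[k]],hz+.016)[0]
    T=lambda P:(np.atleast_2d(P)-p)@M*1000
    rt=T(rod)[0];print("cap uv",ce[k],"bbox",S[k],"rod world",np.round(rod,4),"tool",np.round(rt,1))
    E=[]
    tipuv=proj(c,p+M@np.array([.107,.0095,legz]))[0];b=proj(c,p+M@np.array([.045,.0095,legz]))[0]
    gray=cv2.GaussianBlur(h[:,:,2],(3,3),0).astype(float)
    bright=(h[:,:,2]>150)&(h[:,:,1]<60)
    for v in range(int(tipuv[1])+8,int(b[1])):
        u0=tipuv[0]+(b[0]-tipuv[0])*(v-tipuv[1])/(b[1]-tipuv[1]);row=np.nonzero(bright[v,int(u0)-12:int(u0)+13])[0]+int(u0)-12
        if 4<len(row)<13: E.append((row.mean(),v))
    Q=T(onz(c,E,zl));a=np.polyfit(Q[:,0],Q[:,1],1);a=np.polyfit(*Q[np.abs(np.polyval(a,Q[:,0])-Q[:,1])<.6][:,:2].T,1)
    print("rows",len(E),"leg slope in tool",a[0],"leg y@58",np.polyval(a,58),"y@106",np.polyval(a,106),"| rod y minus leg y at rod x:",rt[1]-np.polyval(a,rt[0]),"| tip guess px",tipuv)
E
python3 -c "
from h import *
fit();st()"
```

```text
cap uv [324.65112891  33.77713037] bbox [ 305   12   40   45 1373] rod world [0.6209 0.0702 0.114 ] tool [125.    1.5  49. ]
rows 54 leg slope in tool 0.009192312940906597 leg y@58 9.386605518603005 y@106 9.82783653976652 | rod y minus leg y at rod x: -8.457809077957563 | tip guess px [344.55334805  61.79174697]
t 17.7 p [0.496  0.0668 0.163 ] rot [ 3.1408e+00  6.1600e-02 -5.0000e-04] F [ 0.8  0.1 -0.9] w 0.02263935176696149 ff 39.99433323740959
```

Call:
play_rows --plan '[[[-10, -8.5, 0, 0], [0, 0, 15, 0], [0, 0, 15, 0], [0, 0, 10, 0], [0, 0, 4.5, 0], [0, 0, 0, 0], [0, 0, 0, 0]]]'

```text
time: 18.4
position: [0.4862, 0.0757, 0.119]
ee_rot: [-3.141, -0.063, -0.001]
wrist_force: [-0.5, -0.4, -1.9]
gripper_width: 0.0227
finger_force: 40.0
```

Run:
```python
from h import *
st();fit(f="w5.png")
im=cv2.imread("pics/w5.png");cv2.imwrite("pics/w5c.png",cv2.resize(im[0:180,220:440],None,fx=3,fy=3,interpolation=cv2.INTER_CUBIC))
```

```text
t 18.4 p [0.4862 0.0757 0.119 ] rot [-3.1408e+00 -6.3000e-02 -1.2000e-03] F [-0.5 -0.4 -1.9] w 0.02265911105080203 ff 39.99430725350976Traceback (most recent call last):
  File "<stdin>", line 2, in <module>
  File "h.py", line 68, in fit
    k=min((i for i in range(1,n) if S[i,4]>200),key=lambda i:np.hypot(*(ce[i]-g)))
ValueError: min() iterable argument is empty
```

Call:
play_rows --plan '[[[6, 0, 0, 0], [6, 0, 0, 0], [0, 0, 0, 0]]]'

```text
time: 18.75
position: [0.4991, 0.0764, 0.1189]
ee_rot: [-3.141, -0.063, -0.002]
wrist_force: [0.4, -0.1, -1.2]
gripper_width: 0.0227
finger_force: 40.0
```

Run:
```python
from h import *
st()
try: fit(f="w6.png")
except Exception as e: print(e)
im=cv2.imread("pics/w6.png");cv2.imwrite("pics/w6c.png",cv2.resize(im[0:180,220:440],None,fx=3,fy=3,interpolation=cv2.INTER_CUBIC))
```

```text
t 18.75 p [0.4991 0.0764 0.1189] rot [-3.1405e+00 -6.3000e-02 -2.4000e-03] F [ 0.4 -0.1 -1.2] w 0.022699384434581273 ff 39.994380455464125
cap uv [351.45177665  17.22053017] bbox [ 325    0   54   41 1773] rod world [0.6187 0.07   0.114 ] tool [119.9  11.    4.7]
rows 44 leg slope in tool 0.01159703834310331 leg y@58 9.67465042492176 y@106 10.23130826539072 | rod y minus leg y at rod x: 0.6415103192771685 | tip guess px [343.82584602  63.95930214]
```

View pics/w6c.png

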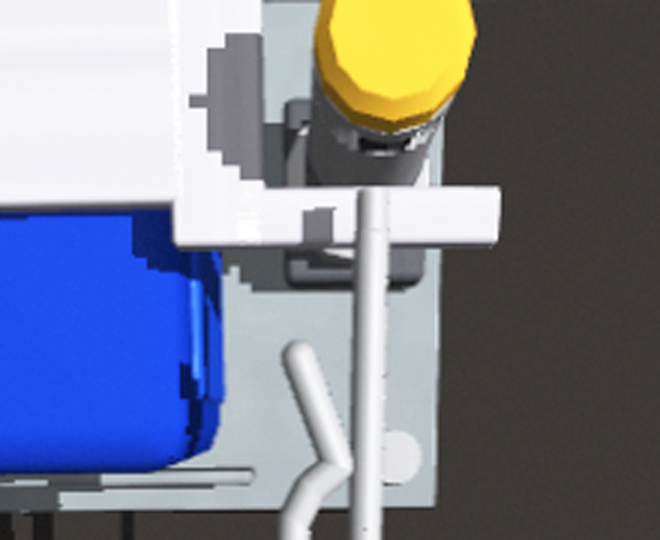

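The crop shows the dark hole mouth at crop (387,145), full-frame (349,48). The leg tip is at crop (372,190), full-frame (344,63). I'll cross-check the lateral offset from these pixels.

Run:
```python
from h import *
c=cam("wrist");s=r.get_state();M=R.from_rotvec(s["ee_rot"]).as_matrix();p=np.array(s["position"])
print(c[0][0,0],c[0][:2,2])
im=cv2.imread("pics/w6.png")
for v in(68,72,90,110,130,150):print(v,cv2.cvtColor(im[v:v+1,334:356],cv2.COLOR_BGR2GRAY)[0].tolist())
for v in range(44,52):print(v,cv2.cvtColor(im[v:v+1,334:366],cv2.COLOR_BGR2GRAY)[0].tolist())
for n,uv in dict(hole=(349,48),tip=(344,64),leg=(342.5,153)).items():print(n,np.round((onz(c,[uv],.0982)[0]-p)@M*1000,2))
print("cap L/R",[(np.round((onz(c,[uv],.112)[0]-p)@M*1000,2)).tolist() for uv in((325,12),(378.5,12))])
```

```text
352.75565798245424 [318.99381268 239.32325585]
68 [247, 247, 247, 246, 197, 99, 113, 151, 180, 209, 232, 246, 247, 240, 233, 233, 244, 247, 247, 247, 247, 247]
72 [245, 245, 244, 245, 195, 102, 116, 155, 183, 209, 235, 246, 247, 240, 232, 234, 243, 245, 245, 245, 245, 245]
90 [114, 115, 114, 98, 83, 107, 145, 172, 199, 222, 242, 248, 246, 239, 231, 171, 120, 116, 116, 114, 115, 116]
110 [193, 194, 192, 140, 90, 124, 157, 185, 209, 232, 247, 249, 243, 235, 216, 195, 194, 195, 195, 195, 196, 197]
130 [195, 194, 164, 108, 102, 139, 172, 196, 218, 241, 249, 246, 238, 231, 210, 198, 197, 195, 196, 195, 195, 195]
150 [241, 234, 191, 113, 120, 155, 182, 206, 230, 245, 248, 242, 233, 224, 222, 228, 227, 227, 228, 229, 229, 229]
44 [90, 85, 86, 97, 110, 82, 66, 65, 62, 64, 72, 76, 78, 134, 115, 77, 70, 138, 148, 118, 80, 78, 84, 87, 99, 225, 120, 161, 184, 148, 134, 186]
45 [94, 91, 94, 102, 113, 82, 61, 57, 60, 63, 65, 67, 63, 67, 66, 66, 65, 65, 66, 70, 77, 77, 79, 110, 145, 210, 184, 194, 180, 127, 159, 197]
46 [100, 98, 96, 104, 113, 64, 21, 22, 40, 53, 61, 61, 60, 62, 62, 63, 62, 62, 66,
[... 220 characters left out ...]
 107, 110, 65, 25, 22, 21, 21, 22, 20, 24, 22, 22, 38, 40, 43, 41, 40, 36, 92, 160, 228, 187, 118, 112, 120, 130, 177, 196, 196]
49 [65, 73, 92, 102, 99, 70, 35, 26, 28, 31, 28, 28, 28, 27, 27, 48, 55, 55, 54, 44, 43, 166, 175, 202, 142, 112, 117, 124, 141, 194, 196, 196]
50 [67, 67, 72, 78, 72, 57, 43, 48, 68, 72, 89, 115, 118, 116, 97, 107, 110, 97, 83, 62, 53, 81, 94, 100, 104, 114, 118, 129, 171, 195, 197, 197]
51 [66, 66, 67, 66, 65, 66, 65, 66, 87, 97, 122, 157, 166, 164, 140, 132, 133, 109, 79, 80, 78, 93, 99, 102, 108, 116, 122, 129, 163, 196, 199, 198]
hole [112.31  11.67  20.54]
tip [106.19   9.71  20.54]
leg [69.9   9.68 20.52]
cap L/R [[121.39, 1.52, 6.75], [121.45, 21.29, 6.74]]
```

Hole and cap centre both give about +1.5 mm in tool y relative to the leg, with a gap of about 5 mm. I'll shift and advance gently.

Call:
play_rows --plan '[[[0, 1.5, 0, 0], [0, 0, 0.3, 0], [2, 0, 0, 0], [2, 0, 0, 0], [2, 0, 0, 0], [1, 0, 0, 0], [0, 0, 0, 0]]]'

```text
time: 19.5
position: [0.505, 0.075, 0.1183]
ee_rot: [-3.141, -0.063, -0.0]
wrist_force: [0.3, -0.5, -1.3]
gripper_width: 0.0226
finger_force: 40.0
```

Call:
play_rows --plan '[[[1.5, 0, 0, 0], [1.5, 0, 0, 0], [0, 0, 0, 0]]]'

```text
time: 19.8
position: [0.5081, 0.0751, 0.1183]
ee_rot: [-3.141, -0.063, -0.0]
wrist_force: [0.2, -0.4, -1.9]
gripper_width: 0.0226
finger_force: 40.0
```

No resistance, and the tip is now about 4 mm in. I'll continue.

Call:
play_rows --plan '[[[3, 0, 0, 0], [3, 0, 0, 0], [3, 0, 0, 0], [3, 0, 0, 0], [0, 0, 0, 0]]]'

```text
time: 20.3
position: [0.5203, 0.0756, 0.1183]
ee_rot: [-3.141, -0.063, -0.001]
wrist_force: [0.1, 0.7, -1.2]
gripper_width: 0.023
finger_force: 40.0
```

Run:
```python
from h import *
st();
try: fit(f="w7.png")
except Exception as e: print(e)
im=cv2.imread("pics/w7.png");cv2.imwrite("pics/w7c.png",cv2.resize(im[0:240,220:440],None,fx=2.5,fy=2.5,interpolation=cv2.INTER_CUBIC))
```

```text
t 20.3 p [0.5203 0.0756 0.1183] rot [-3.1409e+00 -6.3000e-02 -5.0000e-04] F [ 0.1  0.7 -1.2] w 0.023019081565046524 ff 39.99437425285578
cap uv [345.83015441  71.16802906] bbox [ 321   44   51   56 2202] rod world [0.6213 0.0702 0.114 ] tool [101.    9.3   4.2]
rows 7 leg slope in tool 0.7309074524104149 leg y@58 -12.31621356428294 y@106 22.767344151416978 | rod y minus leg y at rod x: -9.764931103034666 | tip guess px [343.67972155  62.80881422]
```

View pics/w7c.png

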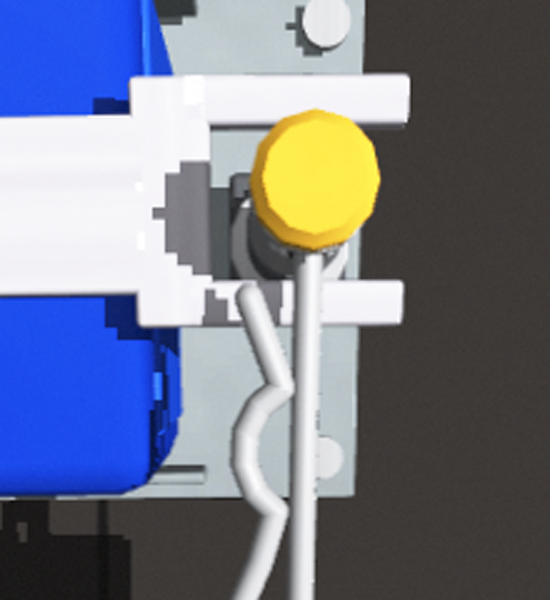

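The leg is in the hole, the arm sits on the pack side of the rod, and about 43 mm remains to home. I'll keep pushing while watching the force.

Call:
play_rows --plan '[[[4, 0, 0, 0], [4, 0, 0, 0], [3, 0, 0, 0], [2, 0, 0, 0], [2, 0, 0, 0], [0, 0, 0, 0]]]'

```text
time: 20.95
position: [0.535, 0.0764, 0.1182]
ee_rot: [-3.141, -0.063, -0.0]
wrist_force: [-0.7, 0.9, -0.2]
gripper_width: 0.023
finger_force: 40.0
```

Call:
play_rows --plan '[[[2, 0, 0, 0], [2, 0, 0, 0], [2, 0, 0, 0], [0, 0, 0, 0]]]'

```text
time: 21.35
position: [0.5406, 0.0764, 0.118]
ee_rot: [3.141, 0.063, -0.001]
wrist_force: [-2.4, 2.8, -1.7]
gripper_width: 0.0226
finger_force: 40.0
```

Call:
play_rows --plan '[[[2, 0, 0, 0], [2, 0, 0, 0], [1, 0, 0, 0], [0, 0, 0, 0]]]'

```text
time: 21.75
position: [0.5436, 0.0763, 0.1174]
ee_rot: [3.14, 0.063, -0.008]
wrist_force: [-7.0, 3.6, -0.3]
gripper_width: 0.0228
finger_force: 40.0
```

Call:
play_rows --plan '[[[1.5, 0, 0, 0], [1.5, 0, 0, 0], [1, 0, 0, 0], [0, 0, 0, 0]]]'

```text
time: 22.15
position: [0.5462, 0.0763, 0.1169]
ee_rot: [3.14, 0.062, -0.013]
wrist_force: [-8.5, 3.2, 0.7]
gripper_width: 0.023
finger_force: 40.0
```

Call:
play_rows --plan '[[[1.5, 0, 0, 0], [1.5, 0, 0, 0], [0, 0, 0, 0]]]'

```text
time: 22.45
position: [0.553, 0.0771, 0.1182]
ee_rot: [-3.141, -0.064, -0.001]
wrist_force: [-0.9, 1.4, -1.6]
gripper_width: 0.0227
finger_force: 40.0
```

Call:
play_rows --plan '[[[1.5, 0, 0, 0], [1.5, 0, 0, 0], [0, 0, 0, 0]]]'

```text
time: 22.75
position: [0.5573, 0.0773, 0.1187]
ee_rot: [-3.14, -0.063, -0.005]
wrist_force: [1.4, 1.4, -0.7]
gripper_width: 0.0226
finger_force: 40.0
```

Past the hump. I'll ease it home.

Call:
play_rows --plan '[[[1.5, 0, 0, 0], [1.5, 0, 0, 0], [1, 0, 0, 0], [0, 0, 0, 0]]]'

```text
time: 23.15
position: [0.5609, 0.0773, 0.1187]
ee_rot: [-3.141, -0.063, -0.004]
wrist_force: [1.7, 1.7, -0.6]
gripper_width: 0.023
finger_force: 40.0
```

Run:
```python
from h import *
st();
try: fit(f="w8.png")
except Exception as e: print(e)
im=cv2.imread("pics/w8.png");cv2.imwrite("pics/w8c.png",cv2.resize(im[40:300,220:440],None,fx=2.3,fy=2.3,interpolation=cv2.INTER_CUBIC))
```

```text
t 23.15 p [0.5609 0.0773 0.1187] rot [-3.1405 -0.0633 -0.0038] F [ 1.7  1.7 -0.6] w 0.023004464239749098 ff 39.99823646619916
cap uv [344.1388102  177.32011331] bbox [ 321  154   48   48 1765] rod world [0.6221 0.0703 0.114 ] tool [60.9  9.5  4.8]
rows 2 leg slope in tool 0.062482038078938214 leg y@58 10.25575945700427 y@106 13.254897284793305 | rod y minus leg y at rod x: -0.9229251749858456 | tip guess px [343.53733268  61.85556734]
```

Call:
play_rows --plan '[[[1, 0, 0, 0], [1, 0, 0, 0], [0, 0, 0, 0]]]'

```text
time: 23.5
position: [0.5621, 0.0773, 0.1184]
ee_rot: [-3.141, -0.063, -0.001]
wrist_force: [2.1, 1.9, -0.4]
gripper_width: 0.0228
finger_force: 40.0
```

Call:
play_rows --plan '[[[0.7, 0, 0, 0], [0, 0, 0, 0]]]'

```text
time: 23.7
position: [0.5624, 0.0772, 0.1182]
ee_rot: [3.141, 0.063, -0.0]
wrist_force: [0.7, 1.6, -0.4]
gripper_width: 0.023
finger_force: 40.0
```

Call:
play_rows --plan '[[[0.7, 0, 0, 0], [0, 0, 0, 0]]]'

```text
time: 23.9
position: [0.5629, 0.0771, 0.1181]
ee_rot: [3.141, 0.063, -0.001]
wrist_force: [0.5, 1.9, -0.5]
gripper_width: 0.0222
finger_force: 40.0
```

Run:
```python
from h import *
st();
try: fit(f="w9.png")
except Exception as e: print(e)
im=cv2.imread("pics/w9.png");cv2.imwrite("pics/w9c.png",cv2.resize(im[40:300,220:440],None,fx=2.3,fy=2.3,interpolation=cv2.INTER_CUBIC))
```

```text
t 23.9 p [0.5629 0.0771 0.1181] rot [ 3.1408e+00  6.2700e-02 -1.4000e-03] F [ 0.5  1.9 -0.5] w 0.022225832218224828 ff 39.996815896283806
cap uv [343.44957746 182.21577465] bbox [ 320  158   48   49 1775] rod world [0.6222 0.0703 0.114 ] tool [59.   9.2  4.1]
rows 3 leg slope in tool 0.0830427506141635 leg y@58 9.134538353644299 y@106 13.120590383124146 | rod y minus leg y at rod x: 0.03152003286609606 | tip guess px [343.45069065  61.83784089]
```

View pics/w9c.png

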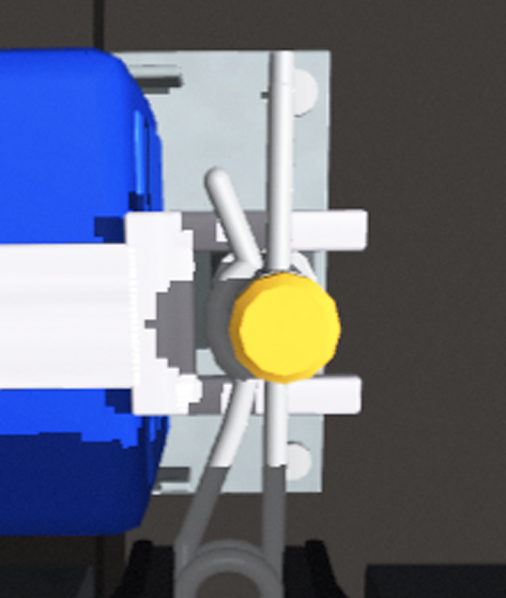

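The crop shows the bow round the rod with the leg through and sticking out beyond. Vision puts it within 1 mm of home. One last nudge, then release and lift.

Call:
play_rows --plan '[[[0.7, 0, 0, 0], [0, 0, 0, 0]]]'

```text
time: 24.15
position: [0.5631, 0.0772, 0.1179]
ee_rot: [3.141, 0.063, -0.003]
wrist_force: [-2.0, 2.2, 0.2]
gripper_width: 0.0227
finger_force: 40.0
```

Call:
play_rows --plan '[[[0, 0, 0, 0], [0, 0, 0, 0], [0, 0, 0, 0], [0, 0, 0, 0], [0, 0, -10, 0], [0, 0, -30, 0], [-10, 0, -40, 0], [-10, 0, 0, 0]]]' --gripper -0.2

```text
time: 24.95
position: [0.5474, 0.0774, 0.2049]
ee_rot: [-3.138, -0.065, -0.02]
wrist_force: [-0.6, 0.5, 1.2]
gripper_width: 0.052
finger_force: 0.0
```

Run:
```python
from h import *
st();im,c=snap("wrist","w10.png")
g=proj(c,[.622,.0703,.114])[0].astype(int);print(g)
a=im[max(0,g[1]-110):g[1]+150,max(0,g[0]-130):g[0]+130];a=cv2.resize(a,(400,400))
s=cv2.resize(vision.camera("scene")[170:260,310:400],(400,400),interpolation=cv2.INTER_CUBIC)
cv2.imwrite("pics/w10c.png",np.hstack([a,s])[:,:,::-1])
```

```text
t 24.95 p [0.5474 0.0774 0.2049] rot [-3.1379 -0.0648 -0.0199] F [-0.6  0.5  1.2] w 0.05203770751933402 ff 0.0
[336 143]
```

View pics/w10c.png

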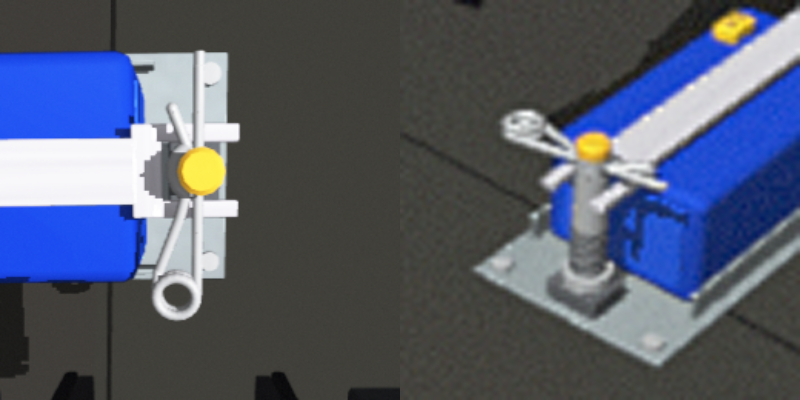

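The clip hangs on the rod with its bow round it, the bar is down on the pack, and the gripper is clear. I'll hand it in.

Call:
play_rows --plan '[[[0, 0, -20, 0], [0, 0, 0, 0], [0, 0, 0, 0], [0, 0, 0, 0]]]'

```text
time: 25.45
position: [0.5434, 0.0763, 0.2169]
ee_rot: [3.14, 0.063, -0.004]
wrist_force: [-0.2, 0.0, -0.9]
gripper_width: 0.0523
finger_force: 0.0
```

```bash
python3 -c "
from h import *
st();print(r.finish_job())"
```

```text
t 25.45 p [0.5434 0.0763 0.2169] rot [ 3.1404  0.0626 -0.0037] F [-0.2  0.  -0.9] w 0.05225995160490519 ff 0.0
the job is handed in; nothing more can be done
None
```

The job is handed in at 25 s with no verdict returned: the bar is down on the pack, the R-clip's leg is through the rod's hole with its bow round the rod, and the gripper is clear.

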